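# Make up two inspection kits for the profile projector

## Task

Make up the two inspection kits from the parts on the bench. Shaft kit, in the narrow tray: first seat the V-block flat in the pocket with its groove running across the tray (parallel to the tray's short sides), then lay the longer of the two shafts centrally in the groove, and put the smaller ring over the tray's peg. Ring kit, in the wide tray: put the larger ring over the peg and stand the steel parallel in the long pocket, on its narrow long side as it stands now; leave the short shaft where it lies.

Things in the scene. Friction and masses are not known exactly. Their poses are not given: they have to be found in the camera images.
- long_shaft: Bright steel stepped shaft lying on the bench, 110 mm long: middle body 24 mm diameter and 70 mm long, a 16 mm diameter stub 20 mm long at each end; 0.28 kg. Origin at its middle on its axis (12 mm above the bench at the start); x runs along the shaft. It can roll if pushed. Lying in the V-block's groove, its axis is 41 mm above the block's underside.
- short_shaft: Bright steel stepped shaft like the long one but only 70 mm long (body 24 mm diameter, 40 mm long; two 16 mm stubs of 15 mm). Not part of a kit: it stays where it lies. Origin at its middle on its axis, x along the shaft. It can roll if pushed.
- v_block: Dark steel V-block, 56 mm long (x, the direction of the groove), 40 mm wide (y), 34 mm high; 0.45 kg. In its top a 90 degree V groove along x, 20 mm wide and 10 mm deep. Origin at the centre of the underside, z up.
- small_ring: Bright steel setting ring lying flat, 44 mm outside diameter, 28 mm bore, 30 mm high; 0.18 kg. Origin at the centre of the underside, z up the bore.
- large_ring: Bright steel setting ring lying flat, 60 mm outside diameter, 36 mm bore, 30 mm high; 0.36 kg. Origin at the centre of the underside, z up the bore.
- parallel: Bright steel parallel (plain bar) standing on its narrow long side, 90 mm long (x), 20 mm wide (y), 32 mm high (z); 0.42 kg. Origin at the centre of the underside.
- shaft_tray: Narrow grey tray, fixed, 175 (x) by 88 mm (y). Floor 4 mm above the bench; walls 6 mm thick, tops 12 mm above the bench. A 5 mm divider, as high, parts a dark pocket, 60 (x) by 76 mm (y), centred at (-51.5, 0) mm in the tray frame, from the side with a peg at (45, 0) mm: 12 mm diameter, top 26 mm above the bench. Origin: centre of underside; x lengthwise towards the peg.
- ring_tray: Wide grey tray, fixed, 155 (x) by 122 mm (y). Floor 4 mm above the bench; walls 6 mm thick, divider 5 mm, tops 12 mm above the bench. Long dark-floored pocket, 40 (x) by 110 mm (y), centred at (-51.5, 0) mm in the tray frame; peg at (26, 0) mm, 12 mm diameter, top 26 mm above the bench. Origin: centre of underside; x from the pocket towards the peg.
There are look-alikes about, which are no part of the job. What is shaped like the shaft_tray but orange is not meant. Leave any yellow look-alike of the long_shaft alone.

How it is judged:
By the outcome, as a careful person would: the job done as asked, in the order asked, and still so for the second after the job is handed in, with the robot touching nothing.
It also fails if it takes over 122 s, if anything falls off the work surface, if the arm or the gripper's body presses on something with over 40 N, if the wrist force passes 120 N, or if a joint passes its speed limit or range.

## Robot

A 6-joint arm with a two-finger parallel gripper is mounted at the origin on the work surface. World frame = base frame: x ahead of the robot, y to its left, z up, the work surface at z = 0. Lengths are in m, angles in rad, forces in N, time in s.
With the tool pointing down it reaches from about 0.25 to 0.8 m from the base axis. Payload 3.9 kg.
Tool frame: the origin (TCP) lies at the centre of the arm's flange, where the gripper is bolted on; the fingertips stand 173 mm ahead of it and the grasp point (between the pads) lies 155 mm ahead of it; z points along the fingers, y is the line along which they close (so a half turn about z gives the same grasp; the last joint's range is limited). The gripper opens to 85 mm and grips with 20 to 120 N. Pads are 22 mm wide; open, the fingers measure 114 mm over their backs; the gripper's body (76 mm by 85 mm) begins 54 mm behind the grasp point. The pads swing forward as they close: fully open they stand 13 mm farther back than shut.
Start: joints at [-1.123, 0.26, -0.138, 1.173, 0, 1.571], TCP at [0.227, -0.473, 0.405] pointing down, gripper open.
Joint ranges: [-2.78, 2.78], [-0.83, 1.72], [-1.28, 1.37], [-1.9, 2.12], [-1.57, 1.48], [-3.14, 3.14]. Speed limits (rad/s): [2.57, 2.57, 3.14, 3.14, 3.14, 3.14].

## Interface

Orientations are given as a unit quaternion [x, y, z, w].
In Python, from station import manip gives the robot as it stands.
- The arm moves only by the shell command python3 -m jog 'ROWS'. ROWS is JSON, a list that holds one entry, the list of rows, each a list of 7 numbers: the shift along the world's x, y, z in mm, then the turn, a rotation vector about the world's x, y, z in rad, then the opening, from 0 (shut) to 1 (fully open). A call has 1 to 8 rows; each row is the pose to reach, as a shift and turn from the pose commanded when the call began; what a row does not reach only later rows make up. A row lasts 1/12 s, in which the tool goes at most 41.7 mm and 7.16 degrees, less where a joint would pass 70% of its speed; a pose out of reach is approached as far as the arm can. A call with a gripper value outside its range is refused whole. The fingers move at their own pace and stop on an object; the grip force is fixed at half the most. Time passes only in rows, so rows that repeat a pose let the fingers close. It gives the time, the measured TCP pose, the force, the opening and the grip force at its end, in the units of the state.
- manip.observe(): the state, without advancing time (a new reading comes with each control period).
- manip.capture(name): name is "scene" or "top" or "wrist"; returns a dict with "image" (400x640x3 uint8, red, green, blue), "mtx" (3x3 intrinsics, pixels), "k1" (the pictures are not rectified: a ray, as slopes to the right and down, at radius r is drawn at 1 + k1 r^2 times it, then the intrinsics apply), "rvec" (rotation vector, rad) and "tvec" (3), from world to camera coordinates, as OpenCV has them. Camera axes: x right, y down, z forward; pixel columns grow to the right and rows downward; lengths in m; the calibration is good to about 2 mm. A picture is of the moment at which its call begins. There is no depth.
- manip.hand_in(): hands the job in; it is judged then, once.
The state is a dict: "t": time; "joint_positions": joint angles; "joint_vel": joint speeds; "tau": joint torques, N m; "eef_pos": TCP position; "ee_rot": TCP orientation; "force": force on the tool from outside, world axes, zero at the start; "wrist_torque": the same for the moment, N m; "gripper_width": finger opening in m; "finger_force": force on a finger pad.
Only numpy, scipy, OpenCV 4.12 (cv2) and the standard library are available. Lean on these libraries where they do the work, as an engineer would, in place of code of your own. Each camera call takes 0.05 s, during which the arm holds its last target. There are 200 camera calls.

## Working session

There is one attempt and no reset: what is moved stays moved. The work goes in short steps, Python scripts to look and compute and a shell command to move; the robot and the scene stay as the last step left them, time stands still between calls to the robot, and variables do not carry over. Pictures are saved under pics/ and viewed, at most 14 in all, crops included, and the job is handed in when it is done.

```bash
mkdir -p pics; ls; cat > h.py <<'E'
import numpy as np, cv2
from station import manip
def snap(name,fn,crop=None,scale=1):
    c=manip.capture(name); np.savez('pics/'+fn+'.npz',**c)
    im=c["image"][:,:,::-1]
    if crop: x0,y0,x1,y1=crop; im=im[y0:y1,x0:x1]
    if scale!=1: im=cv2.resize(im,None,fx=scale,fy=scale,interpolation=cv2.INTER_CUBIC)
    cv2.imwrite('pics/'+fn+'.png',im); return c
def load(fn): return dict(np.load('pics/'+fn+'.npz'))
def D(c): return np.array([float(c["k1"]),0,0,0,0])
def pix2w(c,uv,z):
    # intersect pixel rays with plane z
    n=cv2.undistortPoints(np.array(uv,float).reshape(-1,1,2),c["mtx"],D(c)).reshape(-1,2)
    R=cv2.Rodrigues(c["rvec"])[0]; o=-R.T@np.ravel(c["tvec"])
    d=np.c_[n,np.ones(len(n))]@R
    z=np.broadcast_to(z,len(n))
    return o+d*((z-o[2])/d[:,2])[:,None]
def w2pix(c,P): return cv2.projectPoints(np.array(P,float).reshape(-1,3),c["rvec"],c["tvec"],c["mtx"],D(c))[0].reshape(-1,2)
E
python3 - <<'E'
from h import *
c=snap("top","t0",scale=1.25)
c=snap("scene","s0",scale=1.25)
print(manip.observe())
E
```

```text
pics
{'t': 0.1, 'joint_positions': array([-1.12305085e+00,  2.60610919e-01, -1.39238092e-01,  1.17269679e+00,
       -5.87569418e-05,  1.57081814e+00]), 'joint_vel': array([-0.00151794, -0.00325159,  0.00253381, -0.00026759, -0.00184273,
        0.00051701]), 'tau': array([-7.79648781e-04, -4.06509733e+01,  2.54527152e+01,  1.01023901e-02,
       -1.32394998e-04,  1.86885012e-05]), 'eef_pos': array([ 0.22715017, -0.47297605,  0.4039525 ]), 'ee_rot': array([ 9.75047029e-01,  2.21996677e-01, -2.22852148e-04, -8.46381205e-04]), 'force': array([-0.08825009,  0.41905766,  0.76771771]), 'wrist_torque': array([0.00920576, 0.02123009, 0.01681277]), 'finger_force': 0.0, 'gripper_width': 0.08535676171004822}
```

View pics/t0.png

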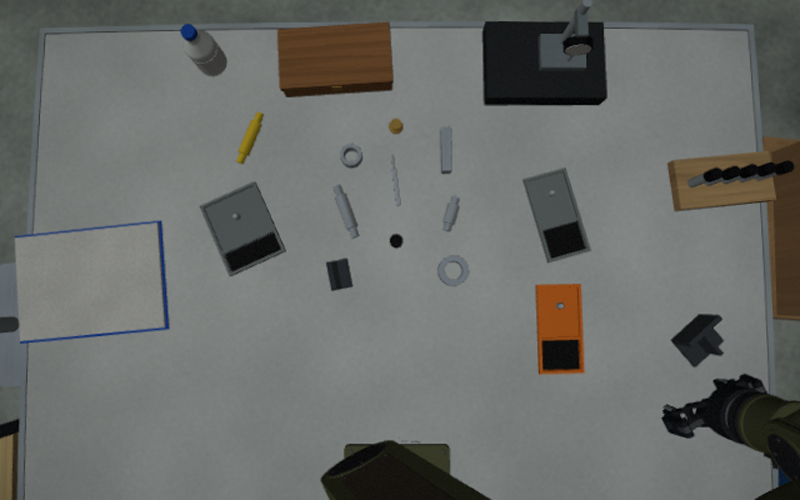

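View pics/s0.png

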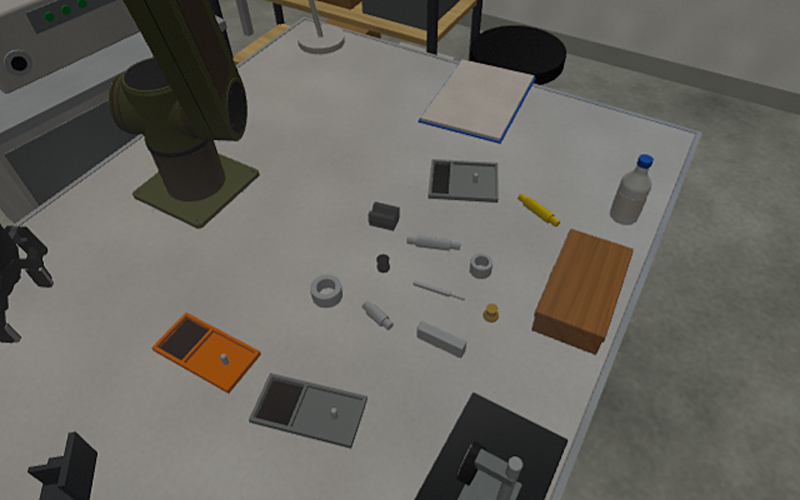

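The top view shows everything. At 800 px scale: wide tray (242,228), narrow grey tray (557,215), long shaft (345,211), short shaft (451,213), V-block (340,274), small ring (351,155), large ring (453,270), parallel (446,149). The scene view agrees.

```bash
python3 - <<'E'
from h import *
c=load("t0")
pts=dict(long=(345,211,.012),la=(338,187,.012),lb=(353,236,.012),sring=(351,155,.03),vb=(340,274,.034),lring=(453,270,.03),par=(446,149,.032),sh=(451,213,.012),
 rt1=(201,207,.012),rt2=(257,183,.012),rt3=(285,249,.012),rt4=(231,274,.012),rpeg=(236,216,.026),
 st1=(524,179,.012),st2=(563,169,.012),st3=(590,249,.012),st4=(549,261,.012),speg=(551,192,.026))
for k,v in pts.items(): print(k,np.round(pix2w(c,[(v[0]/1.25,v[1]/1.25)],v[2])[0]*1000))
w=snap("wrist","w0")
R=cv2.Rodrigues(w["rvec"])[0]; print("wristcam pos",-R.T@np.ravel(w["tvec"]),R, w["mtx"],w["k1"])
E
```

```text
long [561. 101.  12.]
la [609. 116.  12.]
lb [511.  85.  12.]
sring [670.  88.  30.]
vb [434. 108.  34.]
lring [ 442. -111.   30.]
par [ 681. -100.   32.]
sh [ 556. -110.   12.]
rt1 [570. 392.  12.]
rt2 [618. 279.  12.]
rt3 [485. 220.  12.]
rt4 [436. 328.  12.]
rpeg [550. 316.  26.]
st1 [ 624. -257.   12.]
st2 [ 644. -337.   12.]
st3 [ 483. -386.   12.]
st4 [ 459. -304.   12.]
speg [ 595. -308.   26.]
wristcam pos [ 0.30078265 -0.43526313  0.37259473] [[ 0.43304894 -0.90136718 -0.00241508]
 [-0.85325199 -0.41079346  0.32126277]
 [-0.29056781 -0.13706183 -0.94698701]] [[321.27615093   0.         318.66136702]
 [  0.         321.27615093 197.04788913]
 [  0.           0.           1.        ]] -0.04755976886339571
```

```bash
python3 -m jog '[[[20,40,5,0,0,-0.1,1],[40,80,10,0,0,-0.2,1],[60,120,12,0,0,-0.3,1],[80,157,14,0,0,-0.4,1],[100,195,16,0,0,-0.447,1],[120,232,18,0,0,-0.447,1],[140,270,20,0,0,-0.447,1],[150,280,20,0,0,-0.447,1]]]'; python3 -m jog '[[[20,37,0,0,0,0,1],[40,74,0,0,0,0,1],[60,111,5,0,0,0,1],[80,148,5,0,0,0,1],[100,185,10,0,0,0,1],[110,193,10,0,0,0,1],[110,193,10,0,0,0,1],[110,193,10,0,0,0,1]]]'
python3 - <<'E'
from h import *
c=snap("wrist","w1",scale=1.25)
E
```

```text
t: 0.82
eef_pos: [0.3775, -0.1902, 0.4249]
ee_rot: [1.0, 0.001, 0.0, -0.001]
force: [-0.9, -0.9, -0.3]
gripper_width: 0.0856
finger_force: 0.0
t: 1.48
eef_pos: [0.4875, 0.0002, 0.4342]
ee_rot: [1.0, 0.001, -0.001, 0.0]
force: [0.1, 0.1, -0.5]
gripper_width: 0.0855
finger_force: 0.0
```

View pics/w1.png

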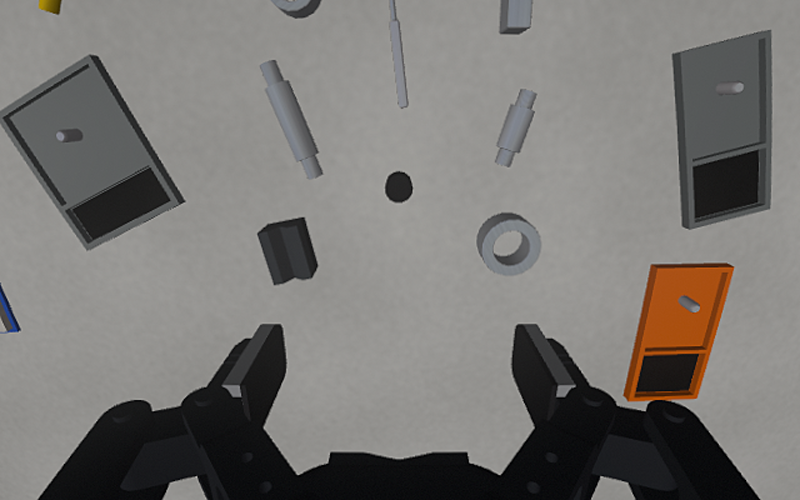

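Wrist view (800 px scale): V-block about (288,250), long shaft (268,66) to (315,172), large ring top (510,248). Narrow tray corners (673,54), (771,31), (771,208), (685,228). Wide tray corners (0,112), (94,55), (185,202), (88,249).

```bash
cat > fit.py <<'E'
from h import *
from scipy.optimize import least_squares
def fit(c,uv,model,x0):
    "pose (x,y,yaw) of model points (n,3) from pixels"
    model=np.array(model,float)
    def P(p):
        a=p[2]; R=np.array([[np.cos(a),-np.sin(a),0],[np.sin(a),np.cos(a),0],[0,0,1]])
        return model@R.T+[p[0],p[1],0]
    r=least_squares(lambda p:(w2pix(c,P(p))-uv).ravel(),x0)
    res=(w2pix(c,P(r.x))-uv)
    return r.x,np.abs(res).max()
def show(n,r): print(n,np.round(r[0][:2]*1000,1),"yaw deg %.1f rad %.3f"%(np.degrees(r[0][2]),r[0][2]),"res %.1f"%r[1])
def rect(lx,ly,z): return [[lx/2,ly/2,z],[lx/2,-ly/2,z],[-lx/2,-ly/2,z],[-lx/2,ly/2,z]]
E
python3 - <<'E'
from fit import *
c=load("w1")
a=lambda l:np.array(l)/1.25
show("shaft_tray",fit(c,a([(673,54),(771,31),(771,208),(685,228),(738,87)]),rect(.175,.088,.012)+[[.045,0,.026]],[.56,-.33,.2]))
show("ring_tray",fit(c,a([(0,112),(94,55),(185,202),(88,249),(62,136)]),rect(.155,.122,.012)+[[.026,0,.026]],[.53,.3,.4]))
show("long",fit(c,a([(268,66),(315,172)]),[[.055,0,.012],[-.055,0,.012]],[.56,.1,.3]))
print(pix2w(c,a([(510,245)]),.03), pix2w(c,a([(288,250)]),.034))
E
python3 - <<'E'
from h import *
c=load("w1"); cv2.imwrite("pics/w1c.png",cv2.resize(c["image"][150:250,180:300,::-1],None,fx=5,fy=5,interpolation=cv2.INTER_CUBIC))
E
```

```text
shaft_tray [ 550.6 -317.6] yaw deg 15.8 rad 0.275 res 3.0
ring_tray [526.7 305.6] yaw deg 23.8 rad 0.416 res 1.8
long [559.3 101.4] yaw deg 21.1 rad 0.368 res 3.2
[[ 0.44369895 -0.10788601  0.03      ]] [[0.439389   0.10964653 0.034     ]]
```

View pics/w1c.png

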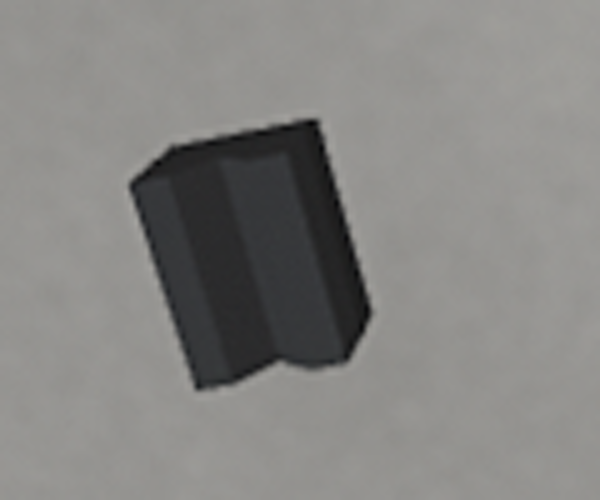

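The crop shows the V-block's top corners at (130,187), (288,153), (347,360) and (197,388), and its bottom corners at (170,148), (318,118) and (372,312).

```bash
python3 - <<'E'
from fit import *
c=load("w1")
uv=np.array([(130,187),(288,153),(347,360),(197,388),(170,148),(318,118),(372,312)])/5+[180,150]
show("vb",fit(c,uv,rect(.056,.040,.034)+rect(.056,.040,0)[:3],[.44,.11,.3]))
E
```

```text
vb [432.8 113.2] yaw deg 11.6 rad 0.202 res 0.8
```

```bash
python3 -m jog '[[[-15,30,-20,0,0,0.1,1],[-30,60,-45,0,0,0.202,1],[-45,90,-75,0,0,0.202,1],[-54,113,-105,0,0,0.202,1],[-54,113,-140,0,0,0.202,1],[-54,113,-170,0,0,0.202,1],[-54,113,-200,0,0,0.202,1],[-54,113,-200,0,0,0.202,1]]]'; python3 -m jog '[[[0,0,-20,0,0,0,1],[0,0,-40,0,0,0,1],[0,0,-52,0,0,0,1],[0,0,-52,0,0,0,1],[0,0,-52,0,0,0,0.3],[0,0,-52,0,0,0,0.2],[0,0,-52,0,0,0,0],[0,0,-52,0,0,0,0]]]'; python3 -m jog '[[[0,0,0,0,0,0,0],[0,0,0,0,0,0,0],[0,0,0,0,0,0,0],[0,0,0,0,0,0,0]]]'
```

```text
t: 2.2
eef_pos: [0.4328, 0.0962, 0.2303]
ee_rot: [0.994, 0.108, -0.006, -0.005]
force: [0.2, -0.5, 0.0]
gripper_width: 0.0852
finger_force: 0.0
t: 2.87
eef_pos: [0.4374, 0.099, 0.1844]
ee_rot: [0.994, 0.109, 0.001, -0.007]
force: [-7.4, 3.4, 53.2]
gripper_width: 0.0394
finger_force: 54.9
t: 3.2
eef_pos: [0.4374, 0.0991, 0.1845]
ee_rot: [0.994, 0.11, 0.001, -0.007]
force: [-2.4, 5.0, 10.4]
gripper_width: 0.0392
finger_force: 60.0
```

```bash
python3 -m jog '[[[0,0,20,0,0,0,0],[0,0,40,0,0,0,0],[0,0,60,0,0,0,0],[0,0,80,0,0,0,0],[0,0,80,0,0,0,0],[0,0,80,0,0,0,0]]]'
python3 - <<'E'
from h import *
s=manip.observe();print(s["joint_positions"],s["eef_pos"],s["ee_rot"])
c=snap("wrist","w2",scale=1.25)
E
```

```text
t: 3.7
eef_pos: [0.4369, 0.0982, 0.2633]
ee_rot: [0.994, 0.109, 0.001, -0.005]
force: [-0.2, 1.0, -4.8]
gripper_width: 0.0392
finger_force: 63.8
[ 0.21793607  0.24411016 -0.56508033  0.75925659  0.00981853  3.14057851] [0.43690222 0.0982317  0.26325509] [ 9.94000289e-01  1.09260906e-01  6.36285883e-04 -5.00754425e-03]
```

View pics/w2.png

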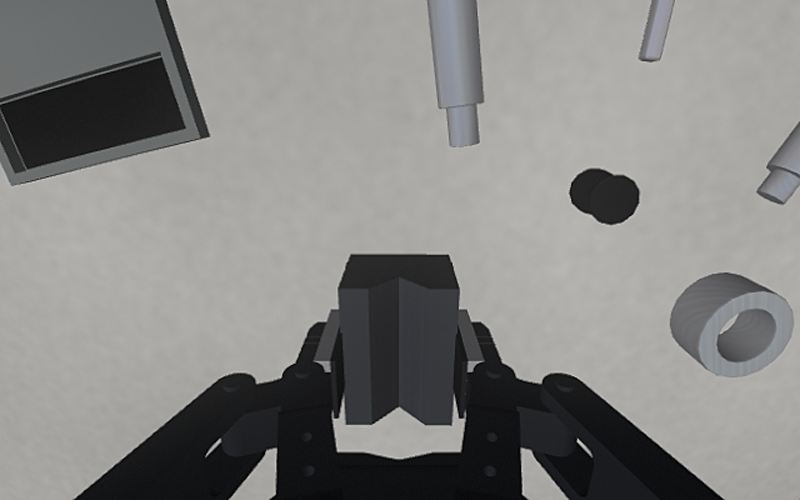

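```bash
python3 -m jog '[[[5,-35,10,0,0,0.12,0],[10,-70,20,0,0,0.24,0],[15,-105,20,0,0,0.36,0],[20,-140,20,0,0,0.48,0],[25,-175,20,0,0,0.6,0],[30,-210,20,0,0,0.72,0],[35,-245,20,0,0,0.84,0],[40,-245,20,0,0,0.84,0]]]'; python3 -m jog '[[[5,-35,0,0,0,0.12,0],[10,-70,0,0,0,0.24,0],[15,-105,0,0,0,0.36,0],[20,-140,0,0,0,0.48,0],[24,-175,0,0,0,0.6,0],[24,-185,0,0,0,0.72,0],[24,-185,0,0,0,0.787,0],[24,-185,0,0,0,0.787,0]]]'; python3 -m jog '[[[0,0,0,0,0,0,0],[0,0,0,0,0,0,0],[0,0,0,0,0,0,0]]]'
python3 - <<'E'
from h import *
s=manip.observe();print(s["joint_positions"],s["eef_pos"],s["ee_rot"])
c=snap("wrist","w3",scale=1.25)
E
```

```text
t: 4.42
eef_pos: [0.4762, -0.1517, 0.2808]
ee_rot: [0.863, 0.505, -0.005, -0.003]
force: [0.4, 0.8, -3.6]
gripper_width: 0.0388
finger_force: 63.8
t: 5.08
eef_pos: [0.4996, -0.3325, 0.2797]
ee_rot: [0.604, 0.797, -0.005, -0.006]
force: [0.3, -0.7, -4.1]
gripper_width: 0.039
finger_force: 63.9
t: 5.33
eef_pos: [0.5003, -0.3308, 0.2819]
ee_rot: [0.603, 0.797, -0.005, -0.004]
force: [0.2, -0.1, -3.7]
gripper_width: 0.0385
finger_force: 63.9
[-0.58221802  0.46313238 -0.15968815  0.95680573 -0.00845311  0.71351558] [ 0.50026837 -0.33083596  0.28189929] [ 0.60346067  0.79736934 -0.00450702 -0.00412814]
```

View pics/w3.png

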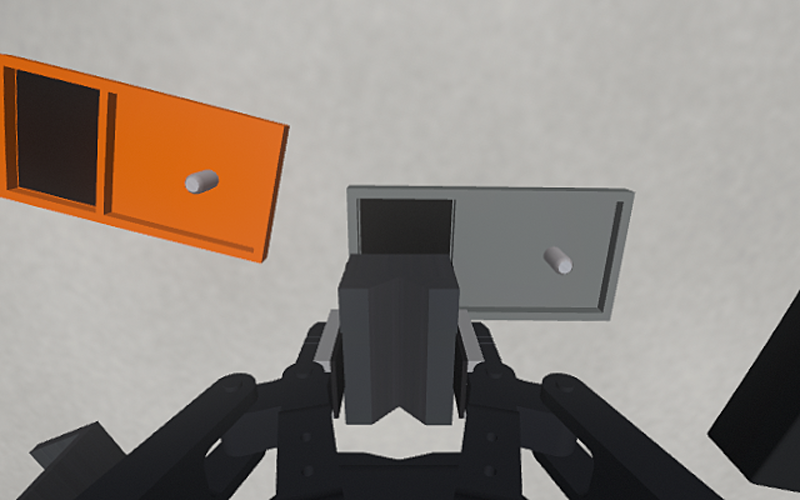

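The grey tray's rim is at (348,187), (633,191), (609,319), with the peg tip at (565,267). The block's near face has its bottom edge at (351,254)-(449,254) and its top edge at (338,289)-(459,289).

```bash
python3 - <<'E'
from fit import *
c=load("w3")
a=lambda l:np.array(l)/1.25
z=.012
r=fit(c,a([(348,188),(632,193),(609,319),(565,267)]),[[-.0875,.044,z],[.0875,.044,z],[.0875,-.044,z],[.045,0,.026]],[.55,-.32,.27])
show("tray",r); p=r[0]
print("pocket",p[0]-.0515*np.cos(p[2]),p[1]-.0515*np.sin(p[2]))
b=.0975
show("vb",fit(c,a([(351,254),(449,254),(338,289),(459,289),(452,425),(344,425)]),[[.028,.02,b],[.028,-.02,b],[.028,.02,b+.034],[.028,-.02,b+.034],[-.028,-.02,b+.034],[-.028,.02,b+.034]],[.5,-.33,1.85]))
s=manip.observe(); print(2*np.arctan2(s["ee_rot"][1],s["ee_rot"][0]))
E
```

```text
tray [ 551.  -320.2] yaw deg 15.3 rad 0.267 res 2.2
pocket 0.5013255022747775 -0.333811179172905
vb [ 497.5 -329.5] yaw deg 105.7 rad 1.845 res 0.8
1.8462228015740463
```

```bash
python3 -m jog '[[[2,-2,-25,0,0,0,0],[4,-4,-50,0,0,-0.006,0],[4,-4,-70,0,0,-0.006,0],[4,-4,-80,0,0,-0.006,0],[4,-4,-86,0,0,-0.006,0],[4,-4,-90,0,0,-0.006,0],[4,-4,-92,0,0,-0.006,0],[4,-4,-92,0,0,-0.006,0]]]'; python3 -m jog '[[[0,0,-0.5,0,0,0,0],[0,0,-1,0,0,0,0],[0,0,-1,0,0,0,0]]]'
```

```text
t: 6.05
eef_pos: [0.5049, -0.3358, 0.1913]
ee_rot: [0.606, 0.796, -0.004, -0.003]
force: [-0.4, 0.3, -4.4]
gripper_width: 0.0387
finger_force: 63.7
t: 6.3
eef_pos: [0.5048, -0.3358, 0.1904]
ee_rot: [0.606, 0.796, -0.004, -0.003]
force: [0.4, 0.3, -4.9]
gripper_width: 0.039
finger_force: 63.7
```

```bash
python3 -m jog '[[[0,0,-1,0,0,0,0],[0,0,-2,0,0,0,0],[0,0,-2,0,0,0,0]]]';python3 -m jog '[[[0,0,-0.5,0,0,0,0],[0,0,-1,0,0,0,0],[0,0,-1,0,0,0,0]]]'
```

```text
t: 6.55
eef_pos: [0.5047, -0.3359, 0.1886]
ee_rot: [0.606, 0.796, -0.004, -0.003]
force: [-1.8, 0.3, 1.9]
gripper_width: 0.039
finger_force: 64.7
t: 6.8
eef_pos: [0.5047, -0.3358, 0.1886]
ee_rot: [0.606, 0.796, -0.004, -0.002]
force: [-2.9, 2.0, 8.9]
gripper_width: 0.0386
finger_force: 65.6
```

```bash
python3 -m jog '[[[0,0,0,0,0,0,0.5],[0,0,0,0,0,0,0.7],[0,0,0,0,0,0,0.8],[0,0,0,0,0,0,0.85],[0,0,0,0,0,0,0.85]]]';python3 -m jog '[[[0,0,20,0,0,0,0.85],[0,0,50,0,0,0,0.85],[0,0,80,0,0,0,0.85],[0,0,110,0,0,0,1],[0,0,110,0,0,0,1]]]'
python3 - <<'E'
from h import *
c=snap("wrist","w4",scale=1.25)
E
```

```text
t: 7.22
eef_pos: [0.5046, -0.3357, 0.1866]
ee_rot: [0.606, 0.796, -0.004, -0.003]
force: [0.2, 0.1, -0.3]
gripper_width: 0.0726
finger_force: 0.0
t: 7.63
eef_pos: [0.5065, -0.3369, 0.303]
ee_rot: [0.606, 0.796, -0.004, 0.002]
force: [0.7, 0.2, 1.1]
gripper_width: 0.0853
finger_force: 0.0
```

View pics/w4.png

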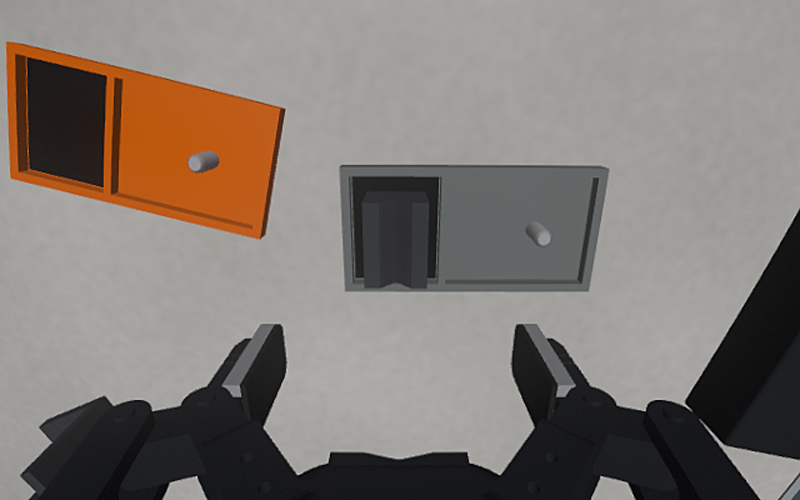

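The V-block sits in the pocket, top corners (363,203), (428,203), (427,288), (364,288).

```bash
python3 - <<'E'
from fit import *
c=load("w4")
a=lambda l:np.array(l)/1.25
z=.012
r=fit(c,a([(341,167),(607,170),(589,290),(345,290),(543,238)]),[[-.0875,.044,z],[.0875,.044,z],[.0875,-.044,z],[-.0875,-.044,z],[.045,0,.026]],[.55,-.32,.27])
show("tray",r); p=r[0];R=lambda x:p[:2]+x*np.array([np.cos(p[2]),np.sin(p[2])])
print("pocket",R(-.0515),"peg",R(.045))
b=.004
show("vb",fit(c,a([(366,191),(426,191),(363,203),(428,203),(427,289),(364,289)]),[[.028,.02,b],[.028,-.02,b],[.028,.02,b+.034],[.028,-.02,b+.034],[-.028,-.02,b+.034],[-.028,.02,b+.034]],[.5,-.33,1.85]))
c=load("w1")
for q in ([(264,64),(277,60),(307,179),(322,176)],[(262,80),(295,180)],[(287,77),(317,155)]): print(pix2w(c,a(q),.012))
E
```

```text
tray [ 551.2 -320. ] yaw deg 15.3 rad 0.267 res 2.0
pocket [ 0.50150929 -0.33362929] peg [ 0.59459398 -0.30818346]
vb [ 502.7 -335.2] yaw deg 105.4 rad 1.839 res 1.0
[[0.60947076 0.1234894  0.012     ]
 [0.61269382 0.11138533 0.012     ]
 [0.50514006 0.09117037 0.012     ]
 [0.50804973 0.07631422 0.012     ]]
[[0.59589942 0.12657401 0.012     ]
 [0.50417971 0.10302406 0.012     ]]
[[0.59824294 0.1034069  0.012     ]
 [0.5281789  0.08000226 0.012     ]]
```

```bash
python3 -m jog '[[[4,34,0,0,0,0.12,1],[8,68,0,0,0,0.24,1],[12,102,0,0,0,0.36,1],[16,136,0,0,0,0.48,1],[20,170,0,0,0,0.6,1],[25,204,0,0,0,0.72,1],[28,235,0,0,0,0.84,1],[28,235,0,0,0,0.84,1]]]'; python3 -m jog '[[[4,34,0,0,0,0.12,1],[8,68,0,0,0,0.24,1],[12,102,0,0,0,0.36,1],[16,136,0,0,0,0.48,1],[20,170,0,0,0,0.6,1],[24,200,0,0,0,0.72,1],[24,202,0,0,0,0.774,1],[24,202,0,0,0,0.774,1]]]'; python3 -m jog '[[[0,0,0,0,0,0,1],[0,0,0,0,0,0,1],[0,0,0,0,0,0,1]]]'
python3 - <<'E'
from h import *
s=manip.observe();print(s["joint_positions"],s["eef_pos"],s["ee_rot"])
c=snap("wrist","w5",scale=1.25)
E
```

```text
t: 8.35
eef_pos: [0.5321, -0.096, 0.2953]
ee_rot: [0.224, 0.975, -0.004, -0.003]
force: [0.5, -0.2, 0.1]
gripper_width: 0.0856
finger_force: 0.0
t: 9.02
eef_pos: [0.5564, 0.1028, 0.2954]
ee_rot: [-0.157, 0.988, -0.006, 0.0]
force: [0.0, -0.1, -0.5]
gripper_width: 0.0853
finger_force: 0.0
t: 9.27
eef_pos: [0.5563, 0.1002, 0.2963]
ee_rot: [-0.154, 0.988, -0.006, 0.0]
force: [-0.5, 0.6, -0.6]
gripper_width: 0.0851
finger_force: 0.0
[ 0.18108919  0.39340016 -0.23528455  0.9416506  -0.01114808 -0.12858288] [0.5562967  0.10018918 0.2962732 ] [-1.54214430e-01  9.88021653e-01 -5.56604130e-03  3.76739983e-04]
```

View pics/w5.png

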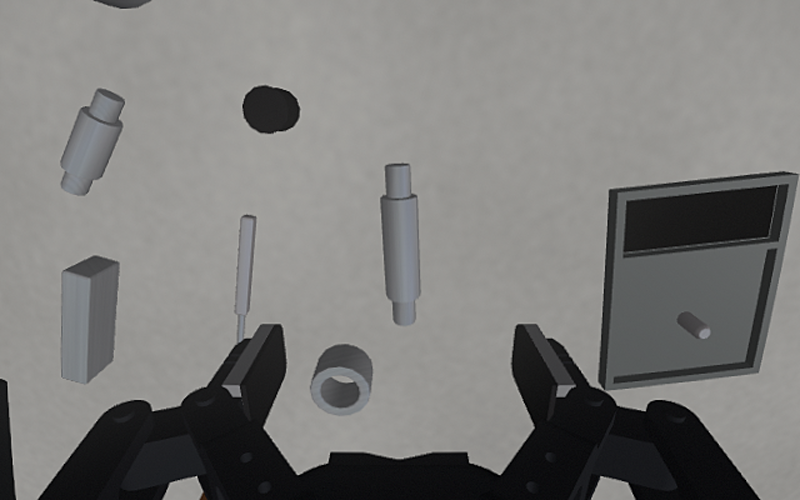

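Long shaft end centres are at (398,168) and (404,324). Small ring top is at (341,391). The parallel's top face is (62,270), (92,278), (88,383), (62,375). Ring tray corners are (610,190), (797,174), (762,371), (602,388), with the peg tip at (704,333).

```bash
python3 - <<'E'
from fit import *
c=load("w5")
a=lambda l:np.array(l)/1.25
show("long",fit(c,a([(398,168),(404,324)]),[[-.055,0,.012],[.055,0,.012]],[.56,.1,.3]))
show("long body",fit(c,a([(400,197),(404,300)]),[[-.035,0,.012],[.035,0,.012]],[.56,.1,.3]))
print("sring",pix2w(c,a([(341.5,391)]),.03))
show("par",fit(c,a([(62,270),(92,278),(88,383),(62,375),(97,257),(118,262)]),[[-.045,-.01,.032],[-.045,.01,.032],[.045,.01,.032],[.045,-.01,.032],[-.045,-.01,0],[-.045,.01,0]],[.68,-.1,.1]))
r=fit(c,a([(610,190),(797,174),(762,371),(602,388),(704,333)]),[[-.0775,-.061,.012],[-.0775,.061,.012],[.0775,.061,.012],[.0775,-.061,.012],[.026,0,.026]],[.53,.3,.4])
show("ring_tray",r)
s=manip.observe(); print(2*np.arctan2(s["ee_rot"][1],s["ee_rot"][0]))
E
```

```text
long [561.5 102.9] yaw deg 20.0 rad 0.348 res 0.2
long body [560.9 103.3] yaw deg 20.0 rad 0.350 res 1.7
sring [[0.66894276 0.09299065 0.03      ]]
par [680.6 -96.2] yaw deg 0.8 rad 0.014 res 3.4
ring_tray [525.6 308.3] yaw deg 25.1 rad 0.438 res 3.1
3.4514417176363947
```

```bash
python3 -m jog '[[[2,1,-30,0,0,0.02,1],[4,2,-60,0,0,0.04,1],[4,2,-90,0,0,0.04,1],[4,2,-105,0,0,0.04,1],[4,2,-115,0,0,0.04,1],[4,2,-118,0,0,0.04,1],[4,2,-118,0,0,0.04,1],[4,2,-118,0,0,0.04,1]]]'; python3 -m jog '[[[0,0,0,0,0,0,0.7],[0,0,0,0,0,0,0.5],[0,0,0,0,0,0,0.4],[0,0,0,0,0,0,0.3],[0,0,0,0,0,0,0.2],[0,0,0,0,0,0,0.1],[0,0,0,0,0,0,0],[0,0,0,0,0,0,0]]]'; python3 -m jog '[[[0,0,0,0,0,0,0],[0,0,0,0,0,0,0],[0,0,0,0,0,0,0]]]'
```

```text
t: 9.98
eef_pos: [0.5612, 0.1032, 0.1797]
ee_rot: [-0.175, 0.985, -0.005, 0.002]
force: [-0.2, -0.2, 0.5]
gripper_width: 0.0853
finger_force: 0.0
t: 10.65
eef_pos: [0.5608, 0.1034, 0.1794]
ee_rot: [-0.175, 0.984, -0.006, 0.002]
force: [-1.1, -0.6, 5.9]
gripper_width: 0.0217
finger_force: 58.7
t: 10.9
eef_pos: [0.5608, 0.1033, 0.1794]
ee_rot: [-0.175, 0.985, -0.006, 0.002]
force: [-0.8, -0.5, 5.8]
gripper_width: 0.0213
finger_force: 58.7
```

```bash
python3 -m jog '[[[0,0,10,0,0,0,0],[0,0,20,0,0,0,0],[0,0,30,0,0,0,0],[0,0,40,0,0,0,0],[0,0,40,0,0,0,0]]]'
python3 - <<'E'
from h import *
c=snap("wrist","w6",crop=(160,60,480,300),scale=2)
E
```

```text
t: 11.32
eef_pos: [0.5616, 0.1036, 0.2213]
ee_rot: [-0.175, 0.984, -0.005, 0.003]
force: [0.7, -0.1, -2.4]
gripper_width: 0.0219
finger_force: 59.2
```

View pics/w6.png

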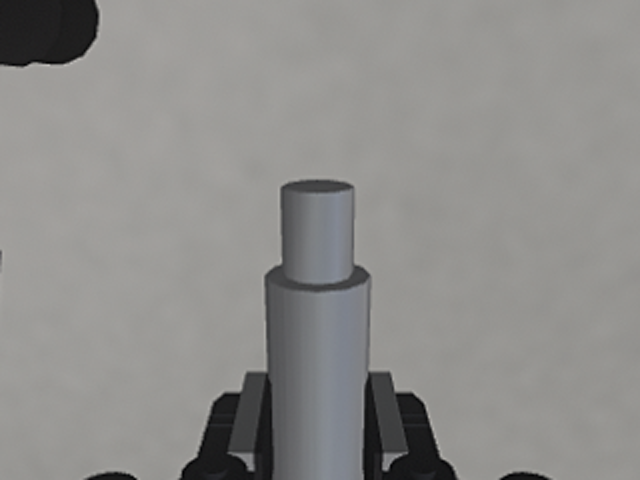

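```bash
python3 - <<'E'
from fit import *
c=load("w6"); s=manip.observe(); y=2*np.arctan2(s["ee_rot"][1],s["ee_rot"][0]); d=np.array([np.cos(y),np.sin(y)])
for uv,z,L in (((317.5,186),.0537,.055),((317.5,273),.0537+.010,.035)):
    p=pix2w(c,[(160+uv[0]/2,60+uv[1]/2)],z)[0][:2]
    print((p-s["eef_pos"][:2])@d-L, (p-s["eef_pos"][:2])@[-d[1],d[0]])
print(y, s["joint_positions"][5])
E
```

```text
0.0009057056772692404 -0.00019407315631671205
0.004669999562549217 -0.0003030601678684072
3.4940525433373697 -0.16732182884638402
```

```bash
python3 -m jog '[[[0,0,20,0,0,-0.1,0],[-5,-20,40,0,0,-0.2,0],[-10,-55,45,0,0,-0.32,0],[-15,-90,45,0,0,-0.44,0],[-20,-125,45,0,0,-0.56,0],[-25,-160,45,0,0,-0.68,0],[-30,-195,45,0,0,-0.80,0],[-30,-200,45,0,0,-0.80,0]]]'; python3 -m jog '[[[-4,-34,0,0,0,-0.12,0],[-8,-68,0,0,0,-0.24,0],[-12,-102,0,0,0,-0.36,0],[-16,-136,0,0,0,-0.48,0],[-20,-170,0,0,0,-0.6,0],[-24,-204,0,0,0,-0.72,0],[-28,-230,0,0,0,-0.82,0],[-28.5,-239.5,0,0,0,-0.855,0]]]'; python3 -m jog '[[[0,0,0,0,0,0,0],[0,0,0,0,0,0,0],[0,0,0,0,0,0,0]]]'
python3 - <<'E'
from h import *
s=manip.observe();print(s["eef_pos"],s["ee_rot"],2*np.arctan2(s["ee_rot"][1],s["ee_rot"][0]))
c=snap("wrist","w7",crop=(160,60,560,360),scale=2)
E
```

```text
t: 12.03
eef_pos: [0.5292, -0.1011, 0.2634]
ee_rot: [0.226, 0.974, -0.007, -0.002]
force: [-0.1, 0.4, -3.5]
gripper_width: 0.0215
finger_force: 59.7
t: 12.7
eef_pos: [0.5014, -0.3396, 0.2633]
ee_rot: [0.609, 0.793, -0.005, -0.003]
force: [0.1, 0.5, -3.2]
gripper_width: 0.0216
finger_force: 59.9
t: 12.95
eef_pos: [0.5019, -0.3348, 0.2632]
ee_rot: [0.605, 0.796, -0.004, -0.004]
force: [-1.0, 0.2, -3.2]
gripper_width: 0.0217
finger_force: 59.9
[ 0.50194544 -0.33481684  0.2632132 ] [ 0.60527796  0.79599283 -0.00402909 -0.00421687] 1.8413367754046794
```

View pics/w7.png

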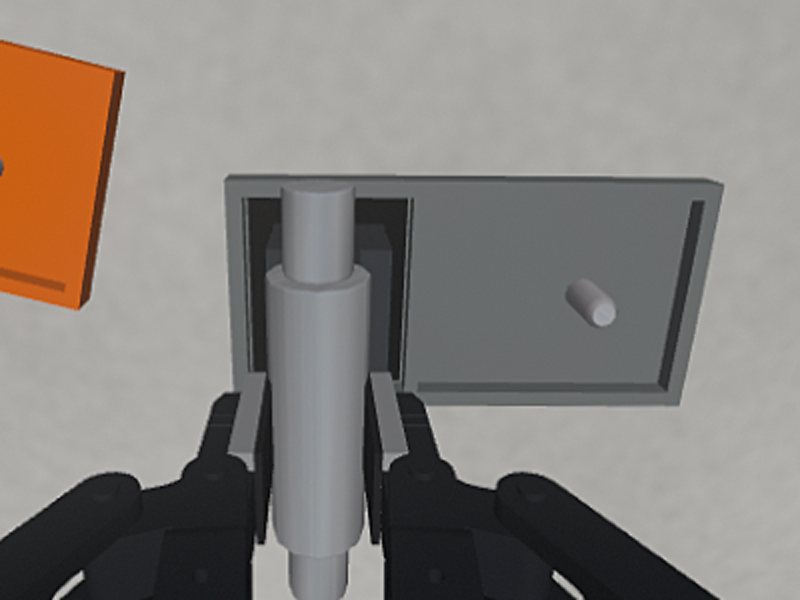

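```bash
python3 - <<'E'
from fit import *
c=load("w7"); s=manip.observe(); y=1.8413; d=np.array([np.cos(y),np.sin(y)]); n=np.array([d[1],-d[0]])
ax=.012+.2632-.1794
def q(u,v,z): 
    p=pix2w(c,[(160+u/2,60+v/2)],z)[0][:2]-s["eef_pos"][:2]; return np.round([p@d*1000,p@n*1000],1)
print("block far bottom edge",q(272,225,.004),q(385,225,.004),"top right",q(392,250,.038))
print("shaft near end",q(318,186,ax),"far end",q(318,598,ax-.008),"body shoulders",q(318,272,ax+.011),q(318,553,ax+.011))
print("tray",q(228,182,.012),q(718,187,.012),q(680,403,.012))
E
```

```text
block far bottom edge [ 26.8 -20.2] [26.9 21.1] top right [27.4 20.2]
shaft near end [58.7 -2.4] far end [-62.9  -2.5] body shoulders [43.  -2.3] [-29.1  -2.3]
tray [ 44.1 -34.4] [ 43.3 136.7] [-42.2 138.7]
```

```bash
python3 - <<'E'
from fit import *
c=load("w7"); s=manip.observe(); y=1.8413; d=np.array([np.cos(y),np.sin(y)]); n=np.array([d[1],-d[0]])
ax=.012+.2632-.1794
def q(u,v,z): 
    p=pix2w(c,[(160+u/2,60+v/2)],z)[0][:2]-s["eef_pos"][:2]; return np.round([p@d*1000,p@n*1000],1)
print(q(318,291,ax+.012),q(318,555,ax+.012),q(318,193,ax+.008),q(318,600,ax+.008))
E
```

```text
[39.2 -2.3] [-28.8  -2.3] [58.8 -2.4] [-47.2  -2.3]
```

```bash
python3 -m jog '[[[3.6,-3.4,-10,0,0,0,0],[3.6,-3.4,-25,0,0,0,0],[3.6,-3.4,-38,0,0,0,0],[3.6,-3.4,-44,0,0,0,0],[3.6,-3.4,-46,0,0,0,0],[3.6,-3.4,-46,0,0,0,0]]]'; python3 -m jog '[[[0,0,-1,0,0,0,0],[0,0,-1.5,0,0,0,0],[0,0,-1.5,0,0,0,0],[0,0,-1.5,0,0,0,0]]]';  python3 -m jog '[[[0,0,-1,0,0,0,0],[0,0,-1.5,0,0,0,0],[0,0,-1.5,0,0,0,0],[0,0,-1.5,0,0,0,0]]]'
```

```text
t: 13.5
eef_pos: [0.5056, -0.3389, 0.2169]
ee_rot: [0.606, 0.796, -0.004, -0.004]
force: [0.9, -1.6, -3.8]
gripper_width: 0.0216
finger_force: 59.9
t: 13.83
eef_pos: [0.5058, -0.3397, 0.2168]
ee_rot: [0.606, 0.795, -0.004, -0.003]
force: [-0.5, -0.6, -3.8]
gripper_width: 0.0217
finger_force: 59.9
t: 14.17
eef_pos: [0.5056, -0.3396, 0.2147]
ee_rot: [0.606, 0.795, -0.004, -0.003]
force: [0.4, -0.8, -2.8]
gripper_width: 0.0215
finger_force: 59.9
```

```bash
python3 -m jog '[[[0,0,-1,0,0,0,0],[0,0,-1.5,0,0,0,0],[0,0,-1.5,0,0,0,0],[0,0,-1.5,0,0,0,0]]]';  python3 -m jog '[[[0,0,-1,0,0,0,0],[0,0,-1,0,0,0,0],[0,0,-1,0,0,0,0]]]'
python3 - <<'E'
from h import *
s=manip.observe();print(s["eef_pos"])
c=snap("wrist","w8",crop=(160,60,560,360),scale=2)
E
```

```text
t: 14.5
eef_pos: [0.5056, -0.3395, 0.2131]
ee_rot: [0.606, 0.795, -0.004, -0.003]
force: [0.4, -0.1, -3.8]
gripper_width: 0.0214
finger_force: 59.9
t: 14.75
eef_pos: [0.5059, -0.3396, 0.2125]
ee_rot: [0.606, 0.795, -0.004, -0.003]
force: [1.1, 0.4, -1.4]
gripper_width: 0.0219
finger_force: 60.2
[ 0.50585905 -0.33958392  0.2124705 ]
```

View pics/w8.png

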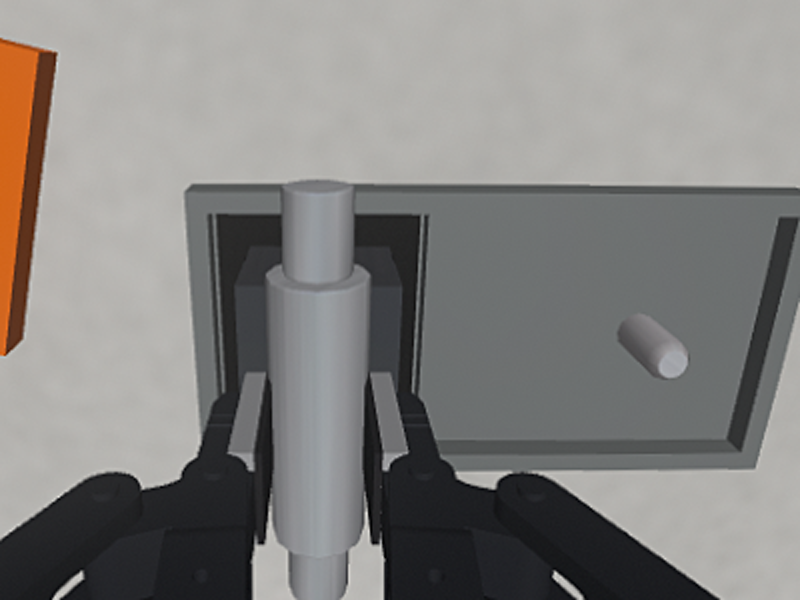

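The shaft axis (318) is centred on the block's top (235 to 401). Now I'll check the lengthwise position.

```bash
python3 - <<'E'
from fit import *
c=load("w8"); s=manip.observe(); y=2*np.arctan2(s["ee_rot"][1],s["ee_rot"][0]); d=np.array([np.cos(y),np.sin(y)]); n=np.array([d[1],-d[0]])
def q(u,v,z): 
    p=pix2w(c,[(160+u/2,60+v/2)],z)[0][:2]-s["eef_pos"][:2]; return np.round([p@d*1000,p@n*1000],1)
print("block",q(235,285,.038),q(401,285,.038),q(248,247,.004),q(391,247,.004))
print("shaft",q(318,291,.057),q(318,555,.057),q(318,193,.053),q(318,600,.053))
E
```

```text
block [ 33.5 -21.8] [33.6 17.5] [ 32.9 -22.5] [33.  18.5]
shaft [39.  -1.9] [-29.1  -1.9] [58.7 -2. ] [-47.5  -1.9]
```

```bash
python3 -m jog '[[[0,0,-0.5,0,0,0,0],[0,0,-1,0,0,0,0],[0,0,-1,0,0,0,0]]]'; python3 -m jog '[[[0,0,0,0,0,0,0.35],[0,0,0,0,0,0,0.4],[0,0,0,0,0,0,0.5],[0,0,0,0,0,0,0.6],[0,0,0,0,0,0,0.7],[0,0,0,0,0,0,0.7]]]';python3 -m jog '[[[0,0,15,0,0,0,0.7],[0,0,40,0,0,0,0.85],[0,0,70,0,0,0,1],[0,0,85,0,0,0,1],[0,0,85,0,0,0,1]]]'
python3 - <<'E'
from h import *
s=manip.observe();print(s["eef_pos"],s["ee_rot"])
c=snap("wrist","w9",crop=(160,60,560,360),scale=1.25)
E
```

```text
t: 15.05
eef_pos: [0.5058, -0.3395, 0.2124]
ee_rot: [0.606, 0.795, -0.004, -0.003]
force: [-1.6, 1.9, 6.4]
gripper_width: 0.022
finger_force: 60.9
t: 15.55
eef_pos: [0.5056, -0.3396, 0.2111]
ee_rot: [0.606, 0.795, -0.004, -0.003]
force: [0.5, 0.2, 0.5]
gripper_width: 0.06
finger_force: 0.0
t: 15.97
eef_pos: [0.507, -0.3405, 0.3005]
ee_rot: [0.606, 0.795, -0.004, 0.001]
force: [1.5, -0.3, -0.2]
gripper_width: 0.0854
finger_force: 0.0
[ 0.50703486 -0.34050281  0.30050491] [ 6.06209238e-01  7.95294034e-01 -4.16444995e-03  6.44913459e-04]
```

View pics/w9.png

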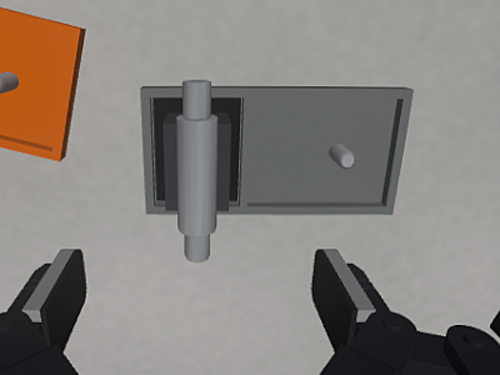

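The shaft lies centrally across the block. Next is the small ring. I've used 12 pictures, so I'll check the rest by numbers.

```bash
python3 -m jog '[[[14,38,0,0,0,0,1],[28,76,0,0,0,0,1],[42,114,0,0,0,0,1],[56,152,0,0,0,0,1],[70,190,0,0,0,0,1],[84,228,0,0,0,0,1],[98,266,0,0,0,0,1],[98,266,0,0,0,0,1]]]'; python3 -m jog '[[[14,38,0,0,0,0,1],[28,76,0,0,0,0,1],[42,114,0,0,0,0,1],[56,152,0,0,0,0,1],[65,165,0,0,0,0,1],[65,165,0,0,0,0,1],[65,165,0,0,0,0,1]]]'; python3 - <<'E'
from h import *
s=manip.observe();print(s["eef_pos"],s["joint_positions"])
c=snap("wrist","w10")
for z in (0,.03):
  print(w2pix(c,[[.669,.091,z]]))
t=load("t0"); g=cv2.cvtColor(t["image"],cv2.COLOR_RGB2GRAY)
def ring(c,g,xy,rad,z=.03):
    # search centre maximizing gradient along projected outer+inner circles
    gm=cv2.magnitude(cv2.Sobel(cv2.GaussianBlur(g,(0,0),.8),cv2.CV_32F,1,0),cv2.Sobel(cv2.GaussianBlur(g,(0,0),.8),cv2.CV_32F,0,1))
    th=np.linspace(0,2*np.pi,120,endpoint=False);best=(-1,)
    for dx in np.arange(-.012,.0121,.001):
        for dy in np.arange(-.012,.0121,.001):
            sc=0
            for r in rad:
                P=np.c_[xy[0]+dx+r*np.cos(th),xy[1]+dy+r*np.sin(th),np.full(120,z)]
                p=w2pix(c,P).astype(np.float32)
                sc+=np.minimum(cv2.remap(gm,p[:,:1],p[:,1:],cv2.INTER_LINEAR),150).mean()
            best=max(best,(sc,round(xy[0]+dx,4),round(xy[1]+dy,4)))
    return best
print("small top",ring(t,g,(.669,.091),(.022,.014)))
print("large top",ring(t,g,(.443,-.109),(.030,.018)))
c5=load("w5"); print("small w5",ring(c5,cv2.cvtColor(c5["image"],cv2.COLOR_RGB2GRAY),(.669,.091),(.022,.014)))
c1=load("w1"); print("large w1",ring(c1,cv2.cvtColor(c1["image"],cv2.COLOR_RGB2GRAY),(.443,-.109),(.030,.018)))
E
```

```text
t: 16.68
eef_pos: [0.6052, -0.0672, 0.2945]
ee_rot: [0.603, 0.798, -0.003, -0.005]
force: [-0.2, -1.3, 0.5]
gripper_width: 0.0854
finger_force: 0.0
t: 17.27
eef_pos: [0.6683, 0.0922, 0.2942]
ee_rot: [0.605, 0.796, -0.006, -0.004]
force: [0.2, -1.7, -0.2]
gripper_width: 0.0855
finger_force: 0.0
[0.66826656 0.09216943 0.29423836] [ 0.13751321  0.57889301  0.08145756  1.0872566  -0.00208695  1.43825729]
[[324.42026919 193.7254078 ]]
[[324.54585558 205.81890072]]
small top (np.float32(217.71199), np.float64(0.666), np.float64(0.087))
large top (np.float32(103.93414), np.float64(0.441), np.float64(-0.109))
small w5 (np.float32(213.06601), np.float64(0.67), np.float64(0.092))
large w1 (np.float32(190.28276), np.float64(0.441), np.float64(-0.109))
```

```bash
python3 -m jog '[[[0,-1,-30,0,0,0,1],[0,-1,-60,0,0,0,1],[0,-1,-85,0,0,0,1],[0,-1,-102,0,0,0,1],[0,-1,-112,0,0,0,1],[0,-1,-112,0,0,0,1],[0,-1,-112,0,0,0,1]]]'; python3 -m jog '[[[0,0,0,0,0,0,0.8],[0,0,0,0,0,0,0.7],[0,0,0,0,0,0,0.6],[0,0,0,0,0,0,0.5],[0,0,0,0,0,0,0.4],[0,0,0,0,0,0,0.2],[0,0,0,0,0,0,0],[0,0,0,0,0,0,0]]]'; python3 -m jog '[[[0,0,0,0,0,0,0],[0,0,0,0,0,0,0],[0,0,20,0,0,0,0],[0,0,45,0,0,0,0],[0,0,70,0,0,0,0],[0,0,80,0,0,0,0],[0,0,80,0,0,0,0]]]'
```

```text
t: 17.9
eef_pos: [0.6683, 0.0893, 0.1841]
ee_rot: [0.607, 0.795, -0.005, -0.004]
force: [-0.2, 0.4, 1.5]
gripper_width: 0.0857
finger_force: 0.0
t: 18.57
eef_pos: [0.6697, 0.0907, 0.1864]
ee_rot: [0.606, 0.795, -0.003, -0.002]
force: [-0.3, -1.1, 6.1]
gripper_width: 0.0421
finger_force: 59.8
t: 19.15
eef_pos: [0.6699, 0.0907, 0.2676]
ee_rot: [0.606, 0.795, -0.002, -0.001]
force: [0.8, 0.2, -1.2]
gripper_width: 0.0418
finger_force: 61.3
```

```bash
python3 -m jog '[[[-7,-37,0,0,0,0,0],[-14,-74,0,0,0,0,0],[-21,-111,0,0,0,0,0],[-28,-148,0,0,0,0,0],[-35,-185,0,0,0,0,0],[-42,-222,0,0,0,0,0],[-49,-259,0,0,0,0,0],[-49,-259,0,0,0,0,0]]]'; python3 -m jog '[[[-7,-37,0,0,0,0,0],[-14,-74,0,0,0,0,0],[-21,-111,0,0,0,0,0],[-26,-135,0,0,0,0,0],[-26,-140,0,0,0,0,0],[-26,-140,0,0,0,0,0],[-26,-140,0,0,0,0,0]]]'
cat > ring.py <<'E'
from fit import *
def ring(c,xy,rad,z=.03,w=.012):
    g=cv2.GaussianBlur(cv2.cvtColor(c["image"],cv2.COLOR_RGB2GRAY),(0,0),.8)
    gm=np.minimum(cv2.magnitude(cv2.Sobel(g,cv2.CV_32F,1,0),cv2.Sobel(g,cv2.CV_32F,0,1)),150)
    th=np.linspace(0,2*np.pi,120,endpoint=False);best=(-1,)
    for dx in np.arange(-w,w+1e-4,.001):
        for dy in np.arange(-w,w+1e-4,.001):
            sc=0
            for r in rad:
                p=w2pix(c,np.c_[xy[0]+dx+r*np.cos(th),xy[1]+dy+r*np.sin(th),np.full(120,z)]).astype(np.float32)
                sc+=cv2.remap(gm,p[:,:1],p[:,1:],cv2.INTER_LINEAR).mean()
            best=max(best,(float(sc),round(xy[0]+dx,4),round(xy[1]+dy,4)))
    return best
E
python3 - <<'E'
from ring import *
s=manip.observe();print(s["eef_pos"],s["ee_rot"])
c=snap("wrist","w11")
print(ring(c,s["eef_pos"][:2],(.022,.014),s["eef_pos"][2]-.1864+.03))
print(ring(c,s["eef_pos"][:2],(.014,),s["eef_pos"][2]-.1864+.03))
print("peg vis px",w2pix(c,[[.5946,-.3082,.026]]))
E
```

```text
t: 19.82
eef_pos: [0.6175, -0.1747, 0.2623]
ee_rot: [0.609, 0.793, -0.007, -0.004]
force: [1.1, 0.4, -1.2]
gripper_width: 0.042
finger_force: 61.4
t: 20.4
eef_pos: [0.5933, -0.308, 0.2627]
ee_rot: [0.606, 0.795, -0.004, -0.005]
force: [-0.2, 0.4, -1.9]
gripper_width: 0.0416
finger_force: 61.4
[ 0.59325187 -0.30796978  0.26272556] [ 0.60631541  0.79519978 -0.00416458 -0.00464677]
(166.2319793701172, np.float64(0.5903), np.float64(-0.307))
(115.525634765625, np.float64(0.5903), np.float64(-0.307))
peg vis px [[325.33150636 219.49505857]]
```

```bash
python3 -m jog '[[[4,-1,-10,0,0,0,0],[4,-1,-25,0,0,0,0],[4,-1,-40,0,0,0,0],[4,-1,-52,0,0,0,0],[4,-1,-60,0,0,0,0],[4,-1,-65,0,0,0,0],[4,-1,-68,0,0,0,0],[4,-1,-68,0,0,0,0]]]'; python3 -m jog '[[[0,0,-1,0,0,0,0],[0,0,-2,0,0,0,0],[0,0,-2,0,0,0,0],[0,0,-2,0,0,0,0]]]'; python3 -m jog '[[[0,0,-1,0,0,0,0],[0,0,-1.5,0,0,0,0],[0,0,-1.5,0,0,0,0],[0,0,-1.5,0,0,0,0]]]'
```

```text
t: 21.12
eef_pos: [0.5977, -0.309, 0.1956]
ee_rot: [0.606, 0.796, -0.004, -0.004]
force: [-0.2, -0.1, -2.0]
gripper_width: 0.0419
finger_force: 61.4
t: 21.45
eef_pos: [0.5978, -0.3097, 0.1947]
ee_rot: [0.606, 0.795, -0.004, -0.003]
force: [0.3, 0.3, -1.9]
gripper_width: 0.042
finger_force: 61.4
t: 21.78
eef_pos: [0.5975, -0.3096, 0.1927]
ee_rot: [0.606, 0.795, -0.004, -0.003]
force: [-1.0, 0.9, -2.4]
gripper_width: 0.0418
finger_force: 61.4
```

```bash
python3 -m jog '[[[0,0,-1,0,0,0,0],[0,0,-1.5,0,0,0,0],[0,0,-1.5,0,0,0,0],[0,0,-1.5,0,0,0,0]]]'; python3 -m jog '[[[0,0,-1,0,0,0,0],[0,0,-1,0,0,0,0],[0,0,-1,0,0,0,0]]]'; python3 -m jog '[[[0,0,-0.5,0,0,0,0],[0,0,-1,0,0,0,0],[0,0,-1,0,0,0,0]]]'
```

```text
t: 22.12
eef_pos: [0.5976, -0.3095, 0.1911]
ee_rot: [0.606, 0.795, -0.004, -0.003]
force: [0.5, 0.3, -1.9]
gripper_width: 0.0421
finger_force: 61.4
t: 22.37
eef_pos: [0.5977, -0.3096, 0.1905]
ee_rot: [0.606, 0.795, -0.004, -0.003]
force: [-1.4, 0.5, 1.0]
gripper_width: 0.042
finger_force: 61.6
t: 22.62
eef_pos: [0.5976, -0.3096, 0.1905]
ee_rot: [0.606, 0.795, -0.004, -0.003]
force: [-1.9, 0.7, 7.2]
gripper_width: 0.0419
finger_force: 62.2
```

```bash
python3 -m jog '[[[0,0,0,0,0,0,0.6],[0,0,0,0,0,0,0.7],[0,0,0,0,0,0,0.8],[0,0,0,0,0,0,0.85],[0,0,0,0,0,0,0.85],[0,0,20,0,0,0,0.85],[0,0,50,0,0,0,1],[0,0,85,0,0,0,1]]]';python3 -m jog '[[[0,0,25,0,0,0,1],[-25,32,25,0,0,0,1],[-50,64,25,0,0,0,1],[-75,96,25,0,0,0,1],[-100,128,25,0,0,0,1],[-125,160,25,0,0,0,1],[-150,192,25,0,0,0,1],[-157,201,25,0,0,0,1]]]';python3 -m jog '[[[0,0,0,0,0,0,1],[0,0,0,0,0,0,1],[0,0,0,0,0,0,1]]]'
python3 - <<'E'
from ring import *
s=manip.observe();print(s["eef_pos"],s["ee_rot"])
c=snap("wrist","w12")
print("large",ring(c,(.441,-.109),(.030,.018)), "small on peg",ring(c,(.594,-.308),(.022,.014),.034))
print(w2pix(c,[[.441,-.109,.03],[.594,-.308,.034]]))
E
```

```text
t: 23.28
eef_pos: [0.5967, -0.309, 0.2726]
ee_rot: [0.606, 0.795, -0.005, -0.006]
force: [0.6, -1.1, 0.7]
gripper_width: 0.0851
finger_force: 0.0
t: 23.95
eef_pos: [0.4356, -0.1052, 0.2985]
ee_rot: [0.605, 0.796, -0.005, -0.007]
force: [-0.9, 0.7, -0.1]
gripper_width: 0.086
finger_force: 0.0
t: 24.2
eef_pos: [0.4419, -0.1092, 0.2997]
ee_rot: [0.606, 0.795, -0.004, -0.002]
force: [0.7, 0.4, 0.4]
gripper_width: 0.0854
finger_force: 0.0
[ 0.44193518 -0.10923904  0.29966393] [ 0.60632318  0.79520545 -0.00404779 -0.00202878]
large (171.70394897460938, np.float64(0.44), np.float64(-0.109)) small on peg (3.2619495391845703, np.float64(0.584), np.float64(-0.296))
[[321.20398468 200.85152177]
 [412.30546114 414.27933128]]
```

```bash
python3 -m jog '[[[-2,0,-30,0,0,0,1],[-2,0,-60,0,0,0,1],[-2,0,-85,0,0,0,1],[-2,0,-105,0,0,0,1],[-2,0,-115,0,0,0,1],[-2,0,-119,0,0,0,1],[-2,0,-119,0,0,0,1],[-2,0,-119,0,0,0,1]]]'; python3 -m jog '[[[0,0,0,0,0,0,0.9],[0,0,0,0,0,0,0.8],[0,0,0,0,0,0,0.7],[0,0,0,0,0,0,0.6],[0,0,0,0,0,0,0.3],[0,0,0,0,0,0,0],[0,0,0,0,0,0,0],[0,0,0,0,0,0,0]]]'; python3 -m jog '[[[0,0,20,0,0,0,0],[0,0,45,0,0,0,0],[0,0,70,0,0,0,0],[0,0,80,0,0,0,0],[0,0,80,0,0,0,0]]]'
```

```text
t: 24.92
eef_pos: [0.4395, -0.1092, 0.1804]
ee_rot: [0.607, 0.795, -0.004, -0.003]
force: [-0.7, -0.3, -0.3]
gripper_width: 0.0856
finger_force: 0.0
t: 25.58
eef_pos: [0.4399, -0.1086, 0.1819]
ee_rot: [0.606, 0.795, -0.003, -0.001]
force: [-0.6, 0.4, 9.0]
gripper_width: 0.0572
finger_force: 63.0
t: 26.0
eef_pos: [0.4397, -0.1087, 0.2628]
ee_rot: [0.606, 0.795, -0.003, -0.001]
force: [1.0, -0.3, -3.3]
gripper_width: 0.0573
finger_force: 66.7
```

```bash
python3 -m jog '[[[10,37,5,0,0,0,0],[20,74,5,0,0,0,0],[30,111,5,0,0,0,0],[40,148,5,0,0,0,0],[49,185,5,0,0,0,0],[58,222,5,0,0,0,0],[67,259,5,0,0,0,0],[67,259,5,0,0,0,0]]]'; python3 -m jog '[[[10,37,0,0,0,0,0],[20,74,0,0,0,0,0],[30,111,0,0,0,0,0],[40,148,0,0,0,0,0],[43,165,0,0,0,0,0],[43,167,0,0,0,0,0],[43,167,0,0,0,0,0],[43,167,0,0,0,0,0]]]'
python3 - <<'E'
from ring import *
s=manip.observe();print(s["eef_pos"],s["ee_rot"])
c=snap("wrist","w13",scale=1.25)
print("ring",ring(c,s["eef_pos"][:2],(.030,.018),s["eef_pos"][2]-.1819+.03))
E
```

```text
t: 26.67
eef_pos: [0.5072, 0.1563, 0.2644]
ee_rot: [0.603, 0.797, -0.002, -0.004]
force: [1.0, 0.6, -2.9]
gripper_width: 0.0575
finger_force: 66.6
t: 27.33
eef_pos: [0.5477, 0.3164, 0.2637]
ee_rot: [0.606, 0.795, -0.006, -0.004]
force: [-1.4, 0.2, -3.4]
gripper_width: 0.0571
finger_force: 66.6
[0.54772797 0.31643677 0.26373953] [ 0.60621643  0.79526675 -0.00622562 -0.00369743]
ring (156.85794067382812, np.float64(0.5447), np.float64(0.3154))
```

View pics/w13.png

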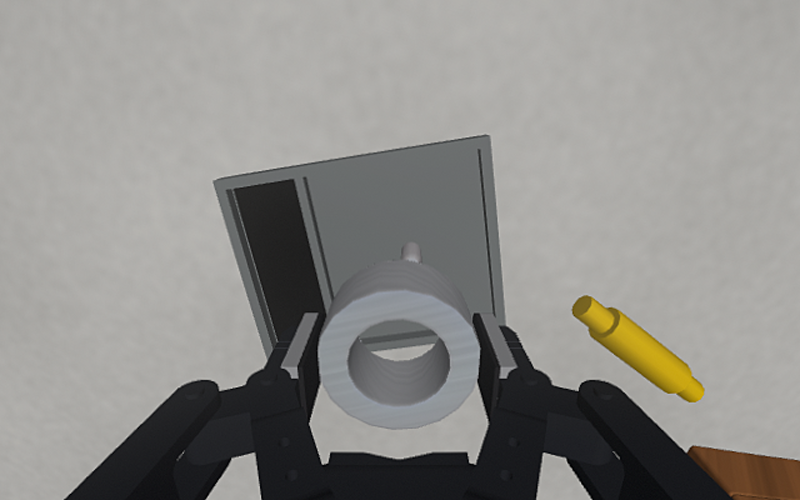

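The ring is gripped, with the peg's foot just behind it at about (412,249). Tray far rim corners are (216,182) and (489,138), and the pocket's inner corners are (235,190) and (296,180).

```bash
python3 - <<'E'
from fit import *
c=load("w13")
a=lambda l:np.array(l)/1.25
print("peg foot",pix2w(c,a([(412,243)]),.004), "minus ~6mm along -cam dir (-.267,.964)")
r=fit(c,a([(216,183),(489,139),(412,243)]),[[-.0775,.061,.012],[.0775,.061,.012],[.026-.00036,.006,.004]],[.526,.307,.43]);show("tray",r)
p=r[0];R=lambda x:p[:2]+x*np.array([np.cos(p[2]),np.sin(p[2])]);print("peg",R(.026),"pocket",R(-.0515))
E
```

```text
peg foot [[0.54917349 0.32631111 0.004     ]] minus ~6mm along -cam dir (-.267,.964)
tray [527.9 309.3] yaw deg 24.5 rad 0.428 res 2.3
peg [0.55150456 0.32009939] pocket [0.48100849 0.28790383]
```

```bash
python3 -m jog '[[[6,5,-10,0,0,0,0],[6,5,-25,0,0,0,0],[6,5,-40,0,0,0,0],[6,5,-55,0,0,0,0],[6,5,-65,0,0,0,0],[6,5,-71,0,0,0,0],[6,5,-73,0,0,0,0],[6,5,-73,0,0,0,0]]]'; python3 -m jog '[[[0,0,-1,0,0,0,0],[0,0,-2,0,0,0,0],[0,0,-2,0,0,0,0],[0,0,-2,0,0,0,0]]]'; python3 -m jog '[[[0,0,-1,0,0,0,0],[0,0,-1.5,0,0,0,0],[0,0,-1.5,0,0,0,0],[0,0,-1.5,0,0,0,0]]]'; python3 -m jog '[[[0,0,-1,0,0,0,0],[0,0,-1.5,0,0,0,0],[0,0,-1.5,0,0,0,0],[0,0,-1.5,0,0,0,0]]]'
```

```text
t: 28.05
eef_pos: [0.5547, 0.3221, 0.1917]
ee_rot: [0.606, 0.795, -0.005, -0.003]
force: [-0.2, -0.4, -2.6]
gripper_width: 0.0569
finger_force: 66.6
t: 28.38
eef_pos: [0.5548, 0.3226, 0.1908]
ee_rot: [0.606, 0.795, -0.004, -0.003]
force: [-0.1, -0.0, -3.2]
gripper_width: 0.0572
finger_force: 66.6
t: 28.72
eef_pos: [0.5546, 0.3225, 0.1887]
ee_rot: [0.606, 0.795, -0.004, -0.003]
force: [-0.9, 0.5, -3.3]
gripper_width: 0.0572
finger_force: 66.6
t: 29.05
eef_pos: [0.5546, 0.3225, 0.1871]
ee_rot: [0.606, 0.795, -0.004, -0.003]
force: [0.3, -0.3, -3.6]
gripper_width: 0.0572
finger_force: 66.6
```

```bash
python3 -m jog '[[[0,0,-1,0,0,0,0],[0,0,-1.5,0,0,0,0],[0,0,-1.5,0,0,0,0]]]'; python3 -m jog '[[[0,0,-0.5,0,0,0,0],[0,0,-1,0,0,0,0],[0,0,-1,0,0,0,0]]]'
```

```text
t: 29.3
eef_pos: [0.5547, 0.3225, 0.1861]
ee_rot: [0.606, 0.795, -0.004, -0.003]
force: [-1.0, -0.1, 0.4]
gripper_width: 0.0571
finger_force: 66.9
t: 29.55
eef_pos: [0.5546, 0.3225, 0.186]
ee_rot: [0.606, 0.795, -0.004, -0.003]
force: [-2.9, -0.8, 6.9]
gripper_width: 0.0569
finger_force: 67.5
```

```bash
python3 -m jog '[[[0,0,0,0,0,0,0.75],[0,0,0,0,0,0,0.85],[0,0,0,0,0,0,0.95],[0,0,0,0,0,0,1],[0,0,0,0,0,0,1],[0,0,20,0,0,0,1],[0,0,50,0,0,0,1],[0,0,85,0,0,0,1]]]';python3 -m jog '[[[0,0,27,0,0,0,1],[0,0,27,0,0,0,1]]]'
python3 - <<'E'
from ring import *
s=manip.observe();print(s["eef_pos"])
c=snap("wrist","w14"); print("large on peg",ring(c,(.551,.320),(.030,.018),.034))
E
python3 -m jog '[[[11,-37,0,0,0,0.12,1],[22,-74,0,0,0,0.24,1],[33,-111,0,0,0,0.36,1],[44,-148,0,0,0,0.48,1],[55,-185,0,0,0,0.6,1],[66,-222,0,0,0,0.72,1],[77,-259,0,0,0,0.84,1],[77,-259,0,0,0,0.84,1]]]';python3 -m jog '[[[11,-37,0,0,0,0.12,1],[22,-74,0,0,0,0.24,1],[33,-111,0,0,0,0.36,1],[44,-148,0,0,0,0.475,1],[49,-160,0,0,0,0.475,1],[49,-160,0,0,0,0.475,1],[49,-160,0,0,0,0.475,1]]]'
cat > bar.py <<'E'
from ring import *
def bar(c,x0,lx,ly,z):
    g=cv2.GaussianBlur(cv2.cvtColor(c["image"],cv2.COLOR_RGB2GRAY),(0,0),1)
    gm=np.minimum(cv2.magnitude(cv2.Sobel(g,cv2.CV_32F,1,0),cv2.Sobel(g,cv2.CV_32F,0,1)),150)
    t=np.linspace(-.5,.5,60);o=np.full(60,.5)
    M=np.vstack([np.c_[t*lx,s*o*ly] for s in(1,-1)]+[np.c_[s*o*lx,t*ly] for s in(1,-1)])
    b=(-1,)
    for a in np.arange(-.08,.081,.02):
        C,S=np.cos(x0[2]+a),np.sin(x0[2]+a); Q=M@np.array([[C,S],[-S,C]])
        for dx in np.arange(-.012,.0121,.0015):
            for dy in np.arange(-.012,.0121,.0015):
                p=w2pix(c,np.c_[Q+[x0[0]+dx,x0[1]+dy],np.full(len(Q),z)]).astype(np.float32)
                b=max(b,(float(cv2.remap(gm,p[:,:1],p[:,1:],cv2.INTER_LINEAR).mean()),x0[0]+dx,x0[1]+dy,x0[2]+a))
    return np.round(b,4)
E
python3 - <<'E'
from bar import *
s=manip.observe();print(s["eef_pos"],s["ee_rot"],2*np.arctan2(s["ee_rot"][1],s["ee_rot"][0]))
c=snap("wrist","w15")
print(bar(c,(.681,-.097,.014),.09,.02,.032)); print(bar(load("w5"),(.681,-.097,.014),.09,.02,.032)); print(bar(load("t0"),(.681,-.097,.014),.09,.02,.032))
E
```

```text
t: 30.22
eef_pos: [0.5537, 0.3219, 0.2683]
ee_rot: [0.606, 0.795, -0.007, -0.004]
force: [0.2, 0.1, -0.7]
gripper_width: 0.0855
finger_force: 0.0
t: 30.38
eef_pos: [0.5566, 0.3237, 0.3033]
ee_rot: [0.606, 0.795, 0.001, -0.001]
force: [1.1, 0.5, 0.1]
gripper_width: 0.0854
finger_force: 0.0
[0.55664341 0.32365228 0.30333024]
large on peg (179.76788330078125, np.float64(0.553), np.float64(0.322))
t: 31.1
eef_pos: [0.6328, 0.0572, 0.2952]
ee_rot: [0.231, 0.973, -0.007, -0.001]
force: [0.5, 0.9, 0.2]
gripper_width: 0.0856
finger_force: 0.0
t: 31.68
eef_pos: [0.6803, -0.0969, 0.2952]
ee_rot: [-0.005, 1.0, -0.005, -0.001]
force: [0.9, -0.1, -0.8]
gripper_width: 0.0853
finger_force: 0.0
[ 0.68026146 -0.09688388  0.295199  ] [-0.00483126  0.99997576 -0.0048904  -0.00110539] 3.1512553277722475
[ 8.28775e+01  6.81000e-01 -9.85000e-02  1.40000e-02]
[ 7.90703e+01  6.81000e-01 -9.70000e-02  1.40000e-02]
[ 6.3949e+01  6.7650e-01 -9.7000e-02  3.4000e-02]
```

```bash
python3 -m jog '[[[0,-1,-30,0,0,0,1],[0,-1,-60,0,0,0,1],[0,-1,-85,0,0,0,1],[0,-1,-102,0,0,0,1],[0,-1,-109,0,0,0,1],[0,-1,-109,0,0,0,1],[0,-1,-109,0,0,0,1]]]'; python3 -m jog '[[[0,0,0,0,0,0,0.8],[0,0,0,0,0,0,0.6],[0,0,0,0,0,0,0.45],[0,0,0,0,0,0,0.35],[0,0,0,0,0,0,0.25],[0,0,0,0,0,0,0.1],[0,0,0,0,0,0,0],[0,0,0,0,0,0,0]]]'; python3 -m jog '[[[0,0,0,0,0,0,0],[0,0,0,0,0,0,0]]]'; python3 -m jog '[[[0,0,20,0,0,0,0],[0,0,45,0,0,0,0],[0,0,70,0,0,0,0],[0,0,80,0,0,0,0],[0,0,80,0,0,0,0]]]'
```

```text
t: 32.32
eef_pos: [0.6806, -0.0962, 0.1881]
ee_rot: [-0.007, 1.0, -0.005, -0.0]
force: [0.2, -0.5, 0.3]
gripper_width: 0.0854
finger_force: 0.0
t: 32.98
eef_pos: [0.6808, -0.0979, 0.1884]
ee_rot: [-0.006, 1.0, -0.006, 0.001]
force: [-1.3, -1.4, 4.8]
gripper_width: 0.0186
finger_force: 61.2
t: 33.15
eef_pos: [0.6808, -0.0979, 0.1885]
ee_rot: [-0.006, 1.0, -0.006, 0.001]
force: [-1.7, -1.9, 5.6]
gripper_width: 0.0186
finger_force: 61.3
t: 33.57
eef_pos: [0.6816, -0.0976, 0.2696]
ee_rot: [-0.006, 1.0, -0.006, 0.002]
force: [1.3, -0.1, -4.1]
gripper_width: 0.0185
finger_force: 60.0
```

```bash
python3 -m jog '[[[-17,33,5,0,0,-0.115,0],[-34,66,5,0,0,-0.23,0],[-51,99,5,0,0,-0.345,0],[-68,132,5,0,0,-0.46,0],[-85,165,5,0,0,-0.575,0],[-102,198,5,0,0,-0.69,0],[-119,230,5,0,0,-0.8,0],[-119,230,5,0,0,-0.8,0]]]'; python3 -m jog '[[[-17,33,0,0,0,-0.115,0],[-34,66,0,0,0,-0.23,0],[-51,99,0,0,0,-0.345,0],[-68,132,0,0,0,-0.354,0],[-81,150,0,0,0,-0.354,0],[-82,155,0,0,0,-0.354,0],[-82,155,0,0,0,-0.354,0],[-82,155,0,0,0,-0.354,0]]]'
python3 - <<'E'
from bar import *
s=manip.observe();y=2*np.arctan2(s["ee_rot"][1],s["ee_rot"][0]);print(s["eef_pos"],s["ee_rot"],y)
c=snap("wrist","w16",scale=1.25)
p=s["eef_pos"]; print(bar(c,(p[0],p[1],y),.09,.02,p[2]-.1885+.032))
E
```

```text
t: 34.23
eef_pos: [0.557, 0.1372, 0.27]
ee_rot: [0.382, 0.924, -0.005, -0.007]
force: [-0.7, -0.1, -6.5]
gripper_width: 0.0188
finger_force: 60.3
t: 34.9
eef_pos: [0.4793, 0.2871, 0.2713]
ee_rot: [0.54, 0.842, -0.006, -0.003]
force: [-0.3, 0.4, -5.1]
gripper_width: 0.0186
finger_force: 60.3
[0.47929202 0.28707772 0.27126349] [ 0.53991291  0.84169468 -0.00588896 -0.00307106] 2.0008970835323945
[85.9382  0.4733  0.2931  2.0209]
```

View pics/w16.png

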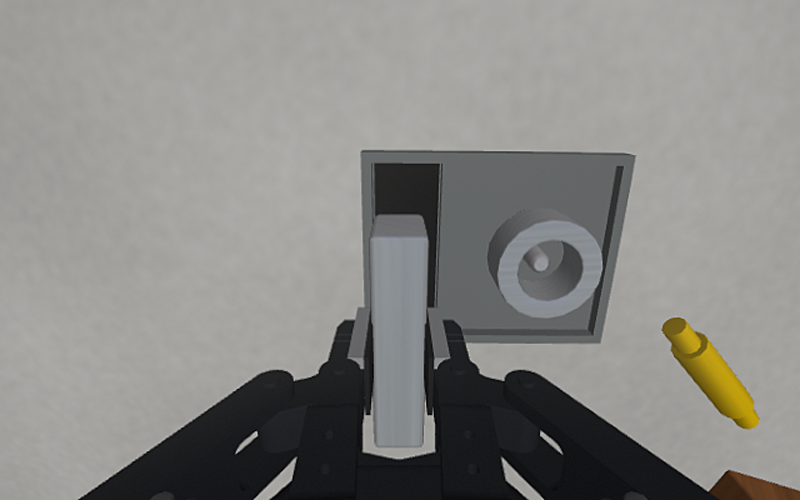

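The ring is on its peg at (540,262), and the bar is held square over the pocket. Tray rim corners are (362,154), (633,158), (601,341). The bar's top is (372,238), (428,237), (424,446), (375,446).

```bash
python3 - <<'E'
from fit import *
c=load("w16"); s=manip.observe(); z=s["eef_pos"][2]-.1885
a=lambda l:np.array(l)/1.25
r=fit(c,a([(362,154),(633,158),(601,341)]),[[-.0775,.061,.012],[.0775,.061,.012],[.0775,-.061,.012]],[.526,.307,.43]);show("tray",r)
p=r[0];print("pocket",p[:2]-.0515*np.array([np.cos(p[2]),np.sin(p[2])]))
show("bar",fit(c,a([(372,238),(428,237),(424,446),(375,446),(375,215),(424,215)]),[[.045,.01,z+.032],[.045,-.01,z+.032],[-.045,-.01,z+.032],[-.045,.01,z+.032],[.045,.01,z],[.045,-.01,z]],[.48,.287,2.]))
E
```

```text
tray [526.7 309.5] yaw deg 24.7 rad 0.431 res 2.6
pocket [0.47992716 0.28800434]
bar [477.3 287. ] yaw deg 114.8 rad 2.003 res 3.4
```

```bash
python3 -m jog '[[[2.5,1,-10,0,0,0,0],[2.5,1,-25,0,0,0,0],[2.5,1,-40,0,0,0,0],[2.5,1,-55,0,0,0,0],[2.5,1,-65,0,0,0,0],[2.5,1,-71,0,0,0,0],[2.5,1,-74,0,0,0,0],[2.5,1,-74,0,0,0,0]]]'; python3 -m jog '[[[0,0,-1,0,0,0,0],[0,0,-2,0,0,0,0],[0,0,-2,0,0,0,0],[0,0,-2,0,0,0,0]]]'; python3 -m jog '[[[0,0,-1,0,0,0,0],[0,0,-1.5,0,0,0,0],[0,0,-1.5,0,0,0,0],[0,0,-1.5,0,0,0,0]]]'; python3 -m jog '[[[0,0,-1,0,0,0,0],[0,0,-1.5,0,0,0,0],[0,0,-1.5,0,0,0,0],[0,0,-1.5,0,0,0,0]]]'
```

```text
t: 35.62
eef_pos: [0.4823, 0.288, 0.198]
ee_rot: [0.541, 0.841, -0.005, -0.003]
force: [0.7, 0.2, -4.8]
gripper_width: 0.0186
finger_force: 60.3
t: 35.95
eef_pos: [0.4823, 0.2886, 0.1972]
ee_rot: [0.54, 0.841, -0.004, -0.003]
force: [0.3, 0.0, -5.6]
gripper_width: 0.0187
finger_force: 60.3
t: 36.28
eef_pos: [0.4821, 0.2885, 0.1952]
ee_rot: [0.54, 0.841, -0.005, -0.003]
force: [0.0, 0.2, -5.7]
gripper_width: 0.0181
finger_force: 60.3
t: 36.62
eef_pos: [0.4821, 0.2884, 0.1936]
ee_rot: [0.54, 0.841, -0.005, -0.003]
force: [-0.0, -0.3, -4.8]
gripper_width: 0.0185
finger_force: 60.3
```

```bash
python3 -m jog '[[[0,0,-1,0,0,0,0],[0,0,-1.5,0,0,0,0],[0,0,-1.5,0,0,0,0]]]'; python3 -m jog '[[[0,0,-0.5,0,0,0,0],[0,0,-1,0,0,0,0],[0,0,-1,0,0,0,0]]]'
```

```text
t: 36.87
eef_pos: [0.4822, 0.2885, 0.1925]
ee_rot: [0.54, 0.841, -0.004, -0.003]
force: [-1.4, -0.5, -1.0]
gripper_width: 0.0187
finger_force: 60.6
t: 37.12
eef_pos: [0.4821, 0.2885, 0.1925]
ee_rot: [0.54, 0.841, -0.004, -0.003]
force: [-2.7, -1.1, 5.7]
gripper_width: 0.0184
finger_force: 61.8
```

```bash
python3 -m jog '[[[0,0,0,0,0,0,0.35],[0,0,0,0,0,0,0.4],[0,0,0,0,0,0,0.45],[0,0,0,0,0,0,0.45],[0,0,0,0,0,0,0.45],[0,0,20,0,0,0,0.45],[0,0,50,0,0,0,0.5],[0,0,85,0,0,0,0.6]]]';python3 -m jog '[[[0,0,27,0,0,0,1],[0,0,30,0,0,0,1],[0,0,30,0,0,0,1]]]'
python3 - <<'E'
from bar import *
s=manip.observe();print(s["eef_pos"])
c=snap("wrist","w17"); print("bar",bar(c,(.48,.288,2.0),.09,.02,.036)); print("lring",ring(c,(.551,.321),(.03,.018),.034))
E
python3 -m jog '[[[0,-37,0,0,0,0,1],[0,-74,0,0,0,0,1],[0,-111,0,0,0,0,1],[0,-148,0,0,0,0,1],[0,-185,0,0,0,0,1],[0,-222,0,0,0,0,1],[0,-259,0,0,0,0,1],[0,-290,0,0,0,0,1]]]';python3 -m jog '[[[0,-37,0,0,0,0,1],[0,-74,0,0,0,0,1],[10,-111,0,0,0,0,1],[20,-148,0,0,0,0,1],[30,-185,0,0,0,0,1],[40,-222,0,0,0,0,1],[50,-259,0,0,0,0,1],[50,-270,0,0,0,0,1]]]';python3 -m jog '[[[0,-30,0,0,0,0,1],[0,-30,0,0,0,0,1],[0,-30,0,0,0,0,1]]]'
python3 - <<'E'
from bar import *
s=manip.observe();print(s["eef_pos"])
c=snap("wrist","w18"); print("sring",ring(c,(.595,-.308),(.022,.014),.034))
print("vblock top",bar(c,(.502,-.335,1.839),.056,.04,.038)); print("shaft body",bar(c,(.502,-.335,1.839),.07,.024,.045))
print("shaft all",bar(c,(.502,-.335,1.839),.11,.016,.045))
E
```

```text
t: 37.78
eef_pos: [0.4812, 0.2879, 0.2752]
ee_rot: [0.54, 0.841, -0.007, -0.004]
force: [0.7, -0.1, 0.4]
gripper_width: 0.0506
finger_force: 0.0
t: 38.03
eef_pos: [0.4831, 0.289, 0.3085]
ee_rot: [0.54, 0.841, -0.002, -0.002]
force: [0.4, -0.5, 0.9]
gripper_width: 0.0845
finger_force: 0.0
[0.48306687 0.28902501 0.30848663]
bar [113.9276   0.48     0.288    2.    ]
lring (195.86508178710938, np.float64(0.552), np.float64(0.322))
t: 38.75
eef_pos: [0.4808, -0.0037, 0.3042]
ee_rot: [0.541, 0.841, -0.006, -0.004]
force: [0.1, 0.7, -0.4]
gripper_width: 0.0856
finger_force: 0.0
t: 39.42
eef_pos: [0.533, -0.2762, 0.3038]
ee_rot: [0.542, 0.84, -0.005, -0.003]
force: [0.9, -0.1, -0.2]
gripper_width: 0.0855
finger_force: 0.0
t: 39.67
eef_pos: [0.5313, -0.3023, 0.304]
ee_rot: [0.541, 0.841, -0.005, -0.005]
force: [-0.9, -0.1, 0.3]
gripper_width: 0.0855
finger_force: 0.0
[ 0.53132051 -0.30228544  0.30400876]
sring (202.3765411376953, np.float64(0.595), np.float64(-0.309))
vblock top [90.4703  0.5095 -0.332   1.839 ]
shaft body [73.9951  0.502  -0.335   1.839 ]
shaft all [76.0888  0.499  -0.335   1.899 ]
```

```bash
python3 -c "
from station import manip
print(manip.hand_in())"
```

```text
the job is handed in; nothing more can be done
None
```

Both kits are made up as asked and the job was handed in at about 40 s of robot time. My last camera fits put both rings on their pegs, the parallel in its pocket and the long shaft central over the V-block; I moved nothing else, and the judging result isn't shown to me.

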